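# Scoop mask eyes into the polishing tumbler and set its speed

## Task

With the scoop, not with the fingers, lift at least four of the five mask eyes out of the grey tray and tip them into the tumbler's blue bowl; any eye you do not take stays in the tray, none may end up spilled or left in the scoop. Then slide the tumbler's black speed slider along its track until its middle lines up with the red pointer, and leave the scoop lying flat on the bench, pan floor down. Leave the two cans, the sanding block and the red pointer where they are.

Things in the scene. Friction and masses are not known exactly. Their poses are not given: they have to be found in the camera images.
- tray: grey tray fixed to the bench, 255 long (its x, -145 to 110) x 118 wide. Origin: on the bench, on its centre line. Flat floor 6 above the bench, 108 wide (y -54 to 54), from x = -140 to 65; from there the far end slopes up at 45 degrees to x = 105, 46 high, then a wall 64 high. Side walls 46 high, 5 thick; near end wall (x -145 to -140) only 20 high. The eyes lie far in
- tray_floor (a point): point on the tray's inner floor, 6 above the bench, over the tray's origin; axes as the tray
- tray_ramp_foot (a point): point on the tray's centre line where the flat floor meets the 45 degree sloped far end
- scoop: loose aluminium hand scoop, flat on the bench, 140 g. Origin: centre of the pan's underside; x from handle to open lip, z up. Pan 90 long (x -45 to 45) x 96 wide, floor 2.5 thick, open in front; side walls 2.5 thick, 32 high to x = 15, 18 high to x = 30, then none; back wall 40 high, neck to 65. Handle: red bar along x, -127 to -45, 14 thick (y), from 48 to 78 high
- scoop_grip (a point): middle of the scoop's handle: (-85, 0, 63) in the scoop's frame; axes as the scoop
- scoop_lip (a point): middle of the scoop's front lip, on the underside: (45, 0, 0) in the scoop's frame
- tumbler: polishing tumbler fixed to the bench: grey base 200 x 190 x 30 high (x -175 to 25, y -95 to 95), at its origin a round blue open bowl, and in front of the bowl (its -x side) the speed slider. Origin: on the bench under the bowl's centre
- bowl_in (a point): centre of the bowl's inner floor, 50 above the bench; the floor is about 60 in radius, the bowl 60 deep and 88 in inner radius at the rim
- bowl_rim (a point): centre of the bowl's mouth, 110 above the bench; rim 92 in outer radius
- speed (a joint): position of the black speed slider along its track, in m, 0 to 0.12, growing to the tumbler's +y
- speed_top (a point): centre of the top of the black slider grip, a block 28 (tumbler x) x 20 (y) x 40 high; its top is 84 above the bench, its foot is on an aluminium track 40 wide, 170 long, 44 above the bench; its y along the tumbler's y
- pointer (a joint): position of the red pointer beside the track, in m, same scale as joint speed: the slider is lined up when both read the same
- pointer_tip (a point): end of the small red pointer (16 x 5 x 12, top 43 above the bench) that stands 31 to the -x side of the track's middle and marks the wanted speed; its axes are the tumbler's. It is stiff and is to stay where it is
- spray_can: steel spray can, yellow label, 60 across, 190 high, loose, standing; origin: centre of its foot
- drink_can: black can, 62 across, 120 high, loose, standing; origin: centre of its foot
- sanding_block: blue sanding block 100 x 65 x 50 high, loose; origin: centre of its underside
- eye0: round white mask eye (a ball 24 across, 12 g) with amber iris; origin: its centre
- eye1: round white mask eye (a ball 24 across, 12 g) with green iris; origin: its centre
- eye2: round white mask eye (a ball 24 across, 12 g) with red iris; origin: its centre
- eye3: round white mask eye (a ball 24 across, 12 g) with amber iris; origin: its centre
- eye4: round white mask eye (a ball 24 across, 12 g) with green iris; origin: its centre
Not all that is in view belongs to the job. Leave any green look-alike of the scoop alone.

How it is judged:
By the outcome, as a careful person would: the job done as asked, in the order asked, and still so for the second after the job is handed in, with the robot touching nothing.
It also fails if it takes over 69 s, if anything falls off the work surface, if the arm or the gripper's body presses on something with over 40 N, if the wrist force passes 120 N, or if a joint passes its speed limit or range.

## Robot

A 6-joint arm with a two-finger parallel gripper is mounted at the origin on the work surface. World frame = base frame: x ahead of the robot, y to its left, z up, the work surface at z = 0. Lengths are in mm, angles in rad, forces in N, time in s.
With the tool pointing down it reaches from about 200 to 875 mm from the base axis. Payload 3.4 kg.
Tool frame: the origin (TCP) lies on the centre line of the jaws, within the pads' length; the fingertips stand 14 mm ahead of it and the grasp point (between the pads) lies 5 mm behind it; z points along the fingers, y is the line along which they close (so a half turn about z gives the same grasp; the last joint's range is limited). The gripper opens to 94 mm and grips with 3 to 60 N. Pads are 16 mm wide; open, the fingers measure 119 mm over their backs; the gripper's body (75 mm by 177 mm) begins 78 mm behind the grasp point.
Start: joints at [1.208, 0.276, 1.505, -0, 1.361, -0.121], TCP at [137.699, 558.304, 219.493] pointing down, gripper open.
Joint ranges: [-2.89, 2.89], [-0.75, 2.08], [0.22, 2.7], [-1.18, 4.32], [0.11, 2.71], [-2.7, 2.7]. Speed limits (rad/s): [2.57, 2.57, 3.14, 3.14, 3.14, 3.14].

## Interface

Orientations are given as a unit quaternion [x, y, z, w].
In Python, from cell import * gives the robot as it stands.
- The arm moves only by the tool send_rows, never from a script. Its argument "steps" is a list of rows, each an object of numbers: "x", "y", "z": the shift along the tool's x, y, z each as a share of 40 mm, from -1 to 1; "rx", "ry", "rz": the turn, a rotation vector about the tool's x, y, z each as a share of 0.08 rad, from -1 to 1. In form: [{"x": .., "y": .., "z": .., "rx": .., "ry": .., "rz": ..}, ...]. A call has 1 to 5 rows; each row shifts and turns the commanded pose from where the row before left it, along the tool's axes as they then stand; what a row does not reach is not made up. A row lasts 1/8 s, in which the tool goes at most 62.5 mm and 10.7 degrees, less where a joint would pass 70% of its speed; a pose out of reach is approached as far as the arm can. A call with a number of a shift or a turn outside -1 to 1 is refused whole. A call with a gripper value outside its range is refused whole. "jaw" is the opening, from -1 (shut) to 1 (fully open), set as the call begins (left out, the last holds). The fingers move at their own pace and stop on an object; the grip force is fixed at half the most. Time passes only in rows, so rows that do not move let the fingers close. It gives the time, the measured TCP pose, the force, the opening and the grip force at its end, in the units of the state.
- observe(): the state, without advancing time (a new reading comes with each control period).
- read_camera(name): name is "scene" or "top" or "wrist"; returns (picture, depth): 384x512x3 uint8, red, green, blue; 384x512 float32, mm along the optical axis (not along the pixel's ray), 0 where there is no reading.
- camera_model(name): a dict with "fx", "fy", "cx", "cy" (pixels), "rvec" (rotation vector, rad) and "tvec" (3), from world to camera coordinates, as OpenCV has them. Camera axes: x right, y down, z forward; pixel columns grow to the right and rows downward; lengths in mm; the calibration is good to about 2 mm. A picture is of the moment at which its call begins: read the wrist's pose just before it. camera_model takes no time and is no camera call; for the wrist camera it gives the pose at the moment of the call.
- hand_in(): hands the job in; it is judged then, once.
The state is a dict: "t": time; "qpos": joint angles; "dq": joint speeds; "tau": joint torques, N m; "eef_pos": TCP position; "ee_rot": TCP orientation; "wrist_force": force on the tool from outside, world axes, zero at the start; "moment": the same for the moment, N m; "gripper_width": finger opening in mm; "gripper_force": force on a finger pad.
Only numpy, scipy, OpenCV 4.12 (cv2) and the standard library are available. Lean on these libraries where they do the work, as an engineer would, in place of code of your own. Each camera call takes 0.05 s, during which the arm holds its last target. There are 200 camera calls.

## Working session

There is one attempt and no reset: what is moved stays moved. The work goes in short steps, Python scripts to look and compute and a tool call to move; the robot and the scene stay as the last step left them, time stands still between calls to the robot, and variables do not carry over. Pictures are saved under pics/ and viewed, at most 10 in all, crops included, and the job is handed in when it is done.

Besides the shell and the picture viewer there is one more tool, called after ">>>" by a JSON object that holds its "method" and its "body". send_rows: Moves the arm, as the interface text tells. Its arguments: {"type":"object","properties":{"steps":{"type":"array","items":{"type":"object","properties":{"x":{"type":"number"},"y":{"type":"number"},"z":{"type":"number"},"rx":{"type":"number"},"ry":{"type":"number"},"rz":{"type":"number"}}}},"jaw":{"type":"number"}},"required":["steps"]}

```bash
mkdir -p pics; ls
python3 - <<'E'
from cell import *
import cv2,numpy as np
ims=[]
for n in("scene","top"):
    p,d=read_camera(n); np.savez(f"{n}.npz",p=p,d=d); 
    cv2.imwrite(f"pics/{n}0.png",cv2.cvtColor(p,cv2.COLOR_RGB2BGR)); m=camera_model(n); print(n,{k:np.round(v,3).tolist() for k,v in m.items()})
s=observe();print(s)
E
```

```text
pics
scene {'fx': 424.458, 'fy': 424.458, 'cx': 255.423, 'cy': 191.565, 'rvec': [1.829, 1.826, -0.671], 'tvec': [-55.473, -318.389, 1526.76]}
top {'fx': 393.75, 'fy': 393.75, 'cx': 253.459, 'cy': 193.216, 'rvec': [2.175, -2.116, 0.146], 'tvec': [62.597, 541.04, 1098.079]}
{'t': 0.1, 'qpos': array([ 1.20799107e+00,  2.76534222e-01,  1.50595158e+00, -2.70104149e-05,
        1.36072391e+00, -1.20977553e-01]), 'dq': array([ 9.04182018e-04, -9.81524826e-04, -4.30771993e-03, -3.51754508e-04,
        3.15486808e-05,  8.77915146e-04]), 'tau': array([ 4.81614279e-04, -4.05451584e+01, -2.37779135e+01,  7.03701354e-02,
        2.98252213e-02, -5.12879296e-05]), 'eef_pos': array([137.53365385, 557.82448168, 218.71172873]), 'ee_rot': array([ 1.20616593e-01,  9.92698838e-01, -7.88153788e-04, -1.80853097e-04]), 'wrist_force': array([-0.16214636,  0.27410608,  0.42544808]), 'moment': array([-0.02553333, -0.01128229,  0.00469351]), 'gripper_force': 0.0, 'gripper_width': 93.69945473261319}
```

View pics/scene0.png

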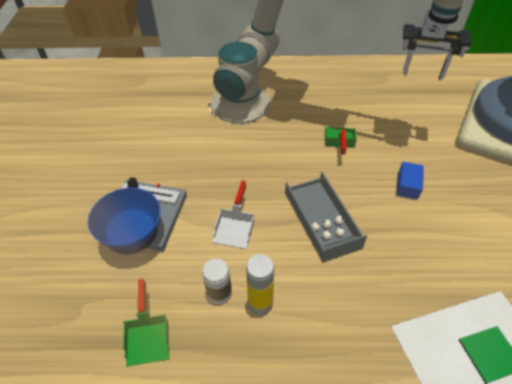

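View pics/top0.png

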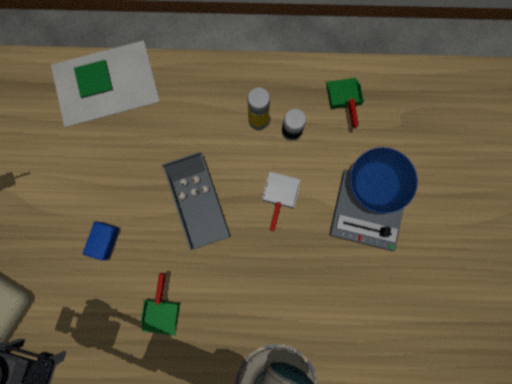

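The scene view shows the aluminium scoop with a red handle at (235,220). The top view shows it at pan (282,190) and handle (276,216). Things it could be taken for, in top-view pixels: green scoops at (344,95) and (160,315). I choose the grey one. The tray is at (197,200), with the eyes near (190,187). The bowl is at (382,180), the slider knob at (386,231) and the red pointer at about (360,239).

```bash
cat > h.py <<'E'
from cell import *
import cv2,numpy as np
from scipy.spatial.transform import Rotation as R
def cam(n):
    m=camera_model(n); return m,cv2.Rodrigues(np.array(m["rvec"],float))[0],np.array(m["tvec"],float).ravel()
def ray(n,uv,z,c=None):
    m,r,t=c or cam(n); uv=np.atleast_2d(uv).astype(float)
    d=np.c_[(uv[:,0]-m["cx"])/m["fx"],(uv[:,1]-m["cy"])/m["fy"],np.ones(len(uv))]@r
    o=-r.T@t; return o+d*((z-o[2])/d[:,2])[:,None]
def cloud(n,dep,c=None):
    m,r,t=c or cam(n); v,u=np.indices(dep.shape)
    P=np.stack([(u-m["cx"])/m["fx"]*dep,(v-m["cy"])/m["fy"]*dep,dep],-1); return (P-t)@r
def tri(uvs):  # {(cam tuple):uv}
    A=np.zeros((3,3));b=np.zeros(3)
    for (m,r,t),uv in uvs:
        d=r.T@np.array([(uv[0]-m["cx"])/m["fx"],(uv[1]-m["cy"])/m["fy"],1]);d/=np.linalg.norm(d)
        M=np.eye(3)-np.outer(d,d);A+=M;b+=M@(-r.T@t)
    return np.linalg.solve(A,b)
E
cat > m1.py <<'E'
from h import *
for n in("top","scene"):
    f=np.load(n+".npz");p,d=f["p"],f["d"];P=cloud(n,d);h=cv2.cvtColor(p,cv2.COLOR_RGB2HSV);H,S,V=[h[...,i].astype(int) for i in range(3)]
    ms={"red":((H<8)|(H>172))&(S>150)&(V>100),"white":(S<40)&(V>170),"grey":(S<70)&(V>50)&(V<150),"blue":(H>105)&(H<130)&(S>150),"black":(V<40)}
    for k,m in ms.items():
        c,l,st,ce=cv2.connectedComponentsWithStats(m.astype(np.uint8))
        for i in range(1,c):
            if st[i,4]<4: continue
            q=P[l==i];q0=np.percentile(q,[3,50,97],axis=0).round()
            if q0[1,0]<100 or q0[1,0]>1000 or q0[1,2]<-20: continue
            print(n,k,ce[i].round(1),st[i,4],q0.astype(int).tolist())
E
python3 m1.py
python3 - <<'E'
import cv2
a=cv2.imread('pics/top0.png')[140:260,150:430]
b=cv2.resize(a,None,fx=2.8,fy=2.8,interpolation=cv2.INTER_CUBIC);cv2.imwrite('pics/c1.png',b)
E
```

```text
top red [353.9 111.7] 95 [[744, -213, 73], [777, -205, 77], [813, -196, 80]]
top red [274.8 216.6] 128 [[433, 5, 73], [469, 16, 77], [506, 29, 82]]
top red [359.5 237.5] 10 [[414, -228, 39], [420, -226, 42], [427, -224, 44]]
top red [158.7 288. ] 123 [[232, 319, 73], [269, 325, 76], [303, 331, 80]]
top grey [258.2  98.5] 442 [[741, 45, -1], [766, 71, 189], [871, 97, 193]]
top grey [294.4 119.8] 438 [[709, -59, -1], [735, -30, 119], [804, -3, 123]]
top grey [251.9 126.4] 7 [[740, 82, 12], [744, 88, 20], [751, 94, 23]]
top grey [258. 129.] 5 [[738, 64, 10], [739, 69, 14], [740, 75, 16]]
top grey [287.5 138.6] 8 [[448, -30, 11], [708, -20, 17], [716, 53, 924]]
top grey [364.8 218.9] 2575 [[401, -350, 1], [465, -236, 31], [647, -159, 52]]
top grey [196.3 200.7] 3661 [[396, 165, 2], [515, 245, 8], [632, 322, 49]]
top grey [281.7 189.6] 314 [[505, -57, -3], [554, -9, 5], [609, 49, 60]]
top grey [ 92.3 225.6] 17 [[414, 538, -5], [437, 553, -1], [449, 560, 4]]
top grey [101.5 222. ] 4 [[445, 518, -4], [446, 522, 4], [447, 525, 26]]
top grey [ 87. 238.] 7 [[390, 561, -3], [398, 563, 1], [407,
[... 4139 characters left out ...]
59.6 310.6] 107 [[785, 46, 4], [796, 70, 21], [800, 93, 34]]
scene grey [472.5 362.5] 58 [[862, 523, 0], [909, 539, 4], [952, 552, 8]]
scene blue [411.1 176. ] 505 [[354, 475, 46], [400, 508, 50], [442, 540, 54]]
scene blue [134.6 188.7] 9 [[487, -269, 104], [489, -264, 108], [490, -261, 109]]
scene blue [140.5 215.2] 1142 [[497, -293, 48], [538, -251, 52], [615, -199, 109]]
scene black [441.1  19. ] 97 [[138, 523, 396], [168, 543, 401], [178, 580, 404]]
scene black [452.8  33.3] 15 [[130, 591, 339], [132, 607, 342], [142, 617, 345]]
scene black [446.9  39.6] 7 [[163, 576, 341], [167, 579, 342], [169, 584, 345]]
scene black [457.6  45.2] 67 [[159, 594, 316], [179, 610, 336], [190, 625, 344]]
```

View pics/c1.png

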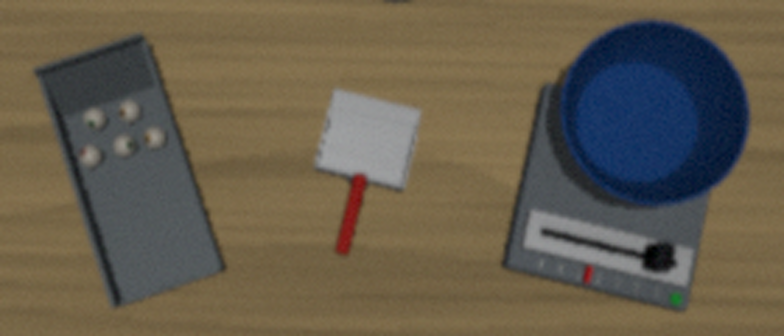

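The crop shows the grey scoop pan at (368,140) with a red handle, which is the right one. It also shows the five eyes in the tray, the slider knob at (658,257) and the red pointer at (588,273). Next I fit the poses.

```bash
cat > m2.py <<'E'
from h import *
C={n:cam(n) for n in("top","scene")};D={}
for n in C:
    f=np.load(n+".npz");p,d=f["p"],f["d"];D[n]=(p,cloud(n,d,C[n]),cv2.cvtColor(p,cv2.COLOR_RGB2HSV).astype(int))
def sel(n,box,hs):
    p,P,h=D[n];H,S,V=h[...,0],h[...,1],h[...,2];x,y,z=P[...,0],P[...,1],P[...,2]
    return hs(H,S,V)&(x>box[0])&(x<box[1])&(y>box[2])&(y<box[3])&(z>box[4])&(z<box[5])
red=lambda H,S,V:((H<8)|(H>172))&(S>130)&(V>80)
anyc=lambda H,S,V:H>-1
for n in C:
    P=D[n][1]
    def rep(name,m,zz=None):
        q=P[m]; c,(w,l),a=cv2.minAreaRect(q[:,:2].astype(np.float32)); v=np.linalg.svd(q[:,:2]-q[:,:2].mean(0),full_matrices=0)[2][0]
        print(n,name,m.sum(),"rect",np.round(c,1),round(w),round(l),round(a,1),"pca",np.degrees(np.arctan2(v[1],v[0])).round(1),"mean",q.mean(0).round(1))
    rep("handle",sel(n,(400,530,-20,60,60,90),red))
    rep("scoop pan",sel(n,(500,620,-70,60,-6,12),lambda H,S,V:(S<60)&(V>120)))
    rep("traywalls",sel(n,(370,680,140,350,34,80),anyc))
    rep("tray",sel(n,(370,680,140,350,3,80),lambda H,S,V:(S<70)&(V<160)))
    rep("bowlrim",sel(n,(440,700,-400,-150,104,116),anyc))
    rep("knob",sel(n,(400,470,-330,-150,78,92),anyc))
    rep("pointer",sel(n,(400,450,-260,-180,36,50),red))
    rep("track",sel(n,(400,490,-340,-150,36,50),lambda H,S,V:(S<60)&(V>150)))
    rep("base",sel(n,(380,680,-380,-130,22,36),lambda H,S,V:(S<70)&(V<160)))
    m=sel(n,(500,640,180,320,15,40),lambda H,S,V:(S<90)&(V>125))
    for c in range(1,(cc:=cv2.connectedComponentsWithStats(m.astype(np.uint8)))[0]):
        if cc[2][c,4]>8: print("  eye",cc[3][c].round(1),cc[2][c,4],ray(n,cc[3][c],18,C[n])[0].round(1))
# triangulated handle and pointer
g=lambda n,b,f:np.argwhere(sel(n,b,f)).mean(0)[::-1]
for nm,b in(("handle",(400,530,-20,60,70,90)),("pointer",(400,450,-260,-180,36,50))): print("tri",nm,tri([(C[n],g(n,b,red)) for n in C]).round(1))
E
python3 m2.py
```

```text
top handle 131 rect [470.4  15.9] 13 78 76.9 pca 166.6 mean [470.7  16.1  76.8]
top scoop pan 878 rect [561.7  -5.2] 101 87 77.5 pca -103.6 mean [561.8  -4.5   3. ]
top traywalls 696 rect [513.1 243.8] 256 119 20.7 pca -161.9 mean [562.6 264.8  45.8]
top tray 3545 rect [511.9 246.7] 256 125 20.6 pca -160.2 mean [517.9 247.9  17.8]
top bowlrim 414 rect [ 576.  -275.1] 180 182 46.4 pca -164.0 mean [ 581.8 -287.7  108.6]
top knob 73 rect [ 437.3 -288.9] 20 27 79.5 pca 166.1 mean [ 437.1 -288.5   83.8]
top pointer 11 rect [ 420.3 -226. ] 5 14 67.4 pca 165.6 mean [ 420.7 -226.5   41.4]
top track 11 rect [ 447.1 -187.8] 35 4 72.1 pca -104.5 mean [ 448.  -185.8   43.6]
top base 1832 rect [ 502.2 -258.4] 191 200 77.6 pca 52.9 mean [ 479.9 -236.2   29.5]
  eye [195.7 178.9] 14 [580.  249.3  18. ]
  eye [183.2 181.1] 12 [572.5 286.1  18. ]
  eye [204.7 188.4] 14 [552.5 221.5  18. ]
  eye [193.  191.3] 13 [542.8 255.5  18. ]
  eye [181.5 195.2] 16 [530.4 288.8  18. ]
scene handle 116 rect [475.4  16.4] 12 77 77.7 pca -12.4 mean [479.4  15.9  76.1]
scene scoop pan 919 rect [558.8  -3.7] 97 92 76
[... 211 characters left out ...]
bowlrim 470 rect [ 576.8 -274.5] 182 182 47.8 pca 21.8 mean [ 570.4 -281.8  108.8]
scene knob 63 rect [ 438.9 -288.4] 20 28 73.8 pca -17.3 mean [ 440.  -288.2   83.3]
scene pointer 6 rect [ 421.5 -225.5] 6 3 5.0 pca -9.3 mean [ 420.9 -226.    42.1]
scene track 293 rect [ 449.6 -247. ] 171 45 79.8 pca 71.2 mean [ 451.2 -215.4   44.3]
scene base 851 rect [ 526.5 -260.1] 189 242 78.9 pca 1.8 mean [ 521.4 -192.4   30. ]
  eye [338.7 219.4] 51 [529.5 287.9  18. ]
  eye [326.6 222.9] 53 [541.1 253.3  18. ]
  eye [315.7 225.7] 52 [550.  222.5  18. ]
  eye [339.8 231.5] 57 [569.4 286.   18. ]
  eye [326.6 234.2] 55 [578.2 249.4  18. ]
tri handle [471.6  15.4  67.9]
tri pointer [ 420.7 -226.2   41.9]
```

```bash
cat > plan.py <<'E'
from h import *
import sys
def pose(yaw,pitch=0):   # scoop yaw deg, pitch deg (nose DOWN positive); tool x = -scoop x, tool z = -scoop z
    return R.from_euler("ZY",[yaw,pitch],degrees=True)*R.from_matrix(np.array([[-1,0,0],[0,1,0],[0,0,-1.]]))
GX,GZ=-70,63
def tcp_of(org,rot): # tcp for scoop origin (underside centre)
    S=rot*R.from_matrix(np.array([[-1,0,0],[0,1,0],[0,0,-1.]])).inv(); return np.array(org)+S.apply([GX,0,GZ-5])
def rows(wps,start=None):
    """wps: list of (tcp, rot, n rows)"""
    s=observe(); p,q=(s["eef_pos"],R.from_quat(s["ee_rot"])) if start is None else start
    k=0
    for t,r,n in wps:
        t=np.array(t,float); dv=(q.inv()*r).as_rotvec()
        n=n or int(np.ceil(max(np.abs(q.inv().apply(t-p)).max()/39,np.abs(dv).max()/.079,.5)))
        p0,q0=p,q
        for i in range(n):
            a=(i+1)/n; qt=q0*R.from_rotvec(dv*a); pt=p0+(t-p0)*a
            d=q.inv().apply(pt-p)/40; w=(q.inv()*qt).as_rotvec()/.08
            # apply
            print("{"+", ".join(f'"{k_}": {v:.2f}' for k_,v in zip(("x","y","z","rx","ry","rz"),[*d,*w]) if abs(v)>=.005)+"},",end="\n" if k%5==4 else " "); k+=1
            p,q=pt,qt
        print("| wp")
E
python3 - <<'E'
from plan import *
r=pose(-12.8); t=np.array([490.7,11.2,58.])
print(observe()["ee_rot"],r.as_quat())
rows([((490.7,11.2,170),r,0),((490.7,11.2,58),r,0)])
E
```

```text
[ 1.20616593e-01  9.92698838e-01 -7.88153788e-04 -1.80853097e-04] [0.11146893 0.99376792 0.         0.        ]
{"x": -0.91, "y": -0.86, "z": 0.09, "rz": -0.02}, {"x": -0.91, "y": -0.86, "z": 0.09, "rz": -0.02}, {"x": -0.91, "y": -0.86, "z": 0.09, "rz": -0.02}, {"x": -0.91, "y": -0.86, "z": 0.09, "rz": -0.02}, {"x": -0.91, "y": -0.86, "z": 0.09, "rz": -0.02},
{"x": -0.91, "y": -0.86, "z": 0.09, "rz": -0.02}, {"x": -0.90, "y": -0.87, "z": 0.09, "rz": -0.02}, {"x": -0.90, "y": -0.87, "z": 0.09, "rz": -0.02}, {"x": -0.90, "y": -0.87, "z": 0.09, "rz": -0.02}, {"x": -0.90, "y": -0.87, "z": 0.09, "rz": -0.02},
{"x": -0.90, "y": -0.87, "z": 0.09, "rz": -0.02}, {"x": -0.90, "y": -0.87, "z": 0.09, "rz": -0.02}, {"x": -0.90, "y": -0.87, "z": 0.09, "rz": -0.02}, | wp
{"z": 0.93}, {"z": 0.93},
{"z": 0.93}, | wp
```

>>> {"method": "send_rows", "body": {"steps": [{"x":-0.9,"y":-0.86,"z":0.09,"rz":-0.02},{"x":-0.9,"y":-0.86,"z":0.09,"rz":-0.02},{"x":-0.9,"y":-0.86,"z":0.09,"rz":-0.02},{"x":-0.9,"y":-0.86,"z":0.09,"rz":-0.02},{"x":-0.9,"y":-0.86,"z":0.09,"rz":-0.02}], "jaw": 0.0}}

```text
validation failed for argument at $.st...
```

>>> {"method": "send_rows", "body": {"steps": [{"x":-0.9,"y":-0.87,"z":0.09,"rz":-0.02},{"x":-0.9,"y":-0.87,"z":0.09,"rz":-0.02},{"x":-0.9,"y":-0.87,"z":0.09,"rz":-0.02},{"x":-0.9,"y":-0.87,"z":0.09,"rz":-0.02},{"x":-0.9,"y":-0.87,"z":0.09,"rz":-0.02}]}}

```text
validation failed for argument at $.st...
```

>>> {"method": "send_rows", "body": {"steps": [{"x":-0.9,"y":-0.87,"z":0.09,"rz":-0.02},{"x":-0.9,"y":-0.87,"z":0.09,"rz":-0.02},{"x":-0.9,"y":-0.87,"z":0.09,"rz":-0.02},{},{}]}}

```text
validation failed for argument at $.st...
```

>>> {"method": "send_rows", "body": {"steps": [{"x":-0.9,"y":-0.86,"z":0.09,"rx":0,"ry":0,"rz":-0.02},{"x":-0.9,"y":-0.86,"z":0.09,"rx":0,"ry":0,"rz":-0.02},{"x":-0.9,"y":-0.86,"z":0.09,"rx":0,"ry":0,"rz":-0.02},{"x":-0.9,"y":-0.86,"z":0.09,"rx":0,"ry":0,"rz":-0.02},{"x":-0.9,"y":-0.86,"z":0.09,"rx":0,"ry":0,"rz":-0.02}], "jaw": 0.0}}

```text
t: 0.72
eef_pos: [272.4, 347.1, 201.1]
ee_rot: [0.116, 0.993, -0.0, -0.0]
wrist_force: [0.9, 0.6, -0.5]
gripper_width: 48.8
gripper_force: 0.0
```

>>> {"method": "send_rows", "body": {"steps": [{"x":-0.9,"y":-0.87,"z":0.09,"rx":0,"ry":0,"rz":-0.02},{"x":-0.9,"y":-0.87,"z":0.09,"rx":0,"ry":0,"rz":-0.02},{"x":-0.9,"y":-0.87,"z":0.09,"rx":0,"ry":0,"rz":-0.02},{"x":-0.9,"y":-0.87,"z":0.09,"rx":0,"ry":0,"rz":-0.02},{"x":-0.9,"y":-0.87,"z":0.09,"rx":0,"ry":0,"rz":-0.02}]}}

```text
t: 1.35
eef_pos: [407.9, 136.6, 183.2]
ee_rot: [0.113, 0.994, 0.0, -0.0]
wrist_force: [1.0, 0.3, 0.3]
gripper_width: 47.1
gripper_force: 0.0
```

>>> {"method": "send_rows", "body": {"steps": [{"x":-0.9,"y":-0.87,"z":0.09,"rx":0,"ry":0,"rz":-0.02},{"x":-0.9,"y":-0.87,"z":0.09,"rx":0,"ry":0,"rz":-0.02},{"x":-0.9,"y":-0.87,"z":0.09,"rx":0,"ry":0,"rz":-0.02},{"x":0,"y":0,"z":0,"rx":0,"ry":0,"rz":0}]}}

```text
t: 1.85
eef_pos: [491.0, 9.6, 171.9]
ee_rot: [0.112, 0.994, -0.0, -0.0]
wrist_force: [-0.4, 0.3, -0.4]
gripper_width: 47.0
gripper_force: 0.0
```

```bash
sed -i 's/ if abs(v)>=.005)/)/' plan.py
python3 - <<'E'
from plan import *
s=observe();print(s["t"],s["eef_pos"],s["qpos"]);c=cam("wrist");p,d=read_camera("wrist");P=cloud("wrist",d,c)
h=cv2.cvtColor(p,cv2.COLOR_RGB2HSV).astype(int);m=((h[...,0]<8)|(h[...,0]>172))&(h[...,1]>130)&(P[...,2]>70)&(P[...,2]<90)
q=P[m];print(m.sum(),cv2.minAreaRect(q[:,:2].astype(np.float32)),q[:,2].mean())
m2=(np.abs(P[...,2]-2)<6)&(h[...,1]<60)&(h[...,2]>110)&(P[...,0]>480);q=P[m2];print(m2.sum(),cv2.minAreaRect(q[:,:2].astype(np.float32)),q[:,2].mean() if m2.sum() else 0)
cv2.imwrite("pics/w1.png",cv2.cvtColor(p,cv2.COLOR_RGB2BGR))
r=pose(-12.8); rows([((490.7,11.2,58),r,0)])
E
```

```text
1.85 [491.03524312   9.64097597 171.90313212] [-1.21636061e-01  1.83713092e-01  1.75459452e+00 -7.11314775e-04
  1.20348849e+00 -1.46699353e+00]
1186 ((472.1911926269531, 14.782857894897461), (13.754319190979004, 80.64371490478516), 77.76043701171875) 77.54095216373857
8783 ((593.2598266601562, 81.038330078125), (234.21142578125, 461.2555847167969), 13.925053596496582) 5.3796625650243755
{"x": -0.01, "y": 0.00, "z": 0.95, "rx": 0.00, "ry": -0.01, "rz": -0.00}, {"x": -0.01, "y": 0.00, "z": 0.95, "rx": 0.00, "ry": -0.01, "rz": -0.00}, {"x": -0.01, "y": 0.00, "z": 0.95, "rx": 0.00, "ry": -0.01, "rz": -0.00}, | wp
```

View pics/w1.png

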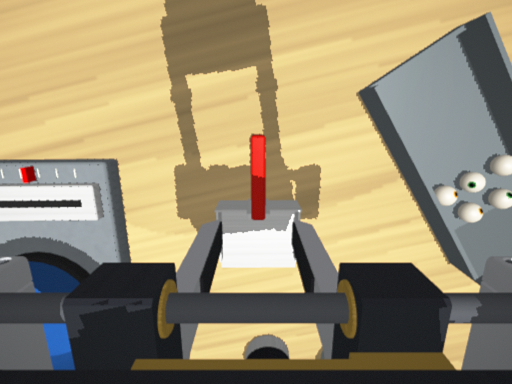

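The wrist view shows the red handle at (258,178), lined up between the fingers with the grey pan behind it. The eyes are at about (475,190). Going down to grasp it.

>>> {"method": "send_rows", "body": {"steps": [{"x":0,"y":0,"z":0.95,"rx":0,"ry":0,"rz":0},{"x":0,"y":0,"z":0.95,"rx":0,"ry":0,"rz":0},{"x":0,"y":0,"z":0.95,"rx":0,"ry":0,"rz":0},{"x":0,"y":0,"z":0,"rx":0,"ry":0,"rz":0}]}}

```text
t: 2.4
eef_pos: [486.0, 13.9, 56.7]
ee_rot: [0.11, 0.994, 0.0, -0.004]
wrist_force: [-1.2, -0.0, -0.2]
gripper_width: 47.2
gripper_force: 0.0
```

>>> {"method": "send_rows", "body": {"steps": [{"x":0,"y":0,"z":0,"rx":0,"ry":0,"rz":0},{"x":0,"y":0,"z":0,"rx":0,"ry":0,"rz":0},{"x":0,"y":0,"z":0,"rx":0,"ry":0,"rz":0},{"x":0,"y":0,"z":0,"rx":0,"ry":0,"rz":0}], "jaw": -1}}

```text
t: 2.9
eef_pos: [490.0, 12.1, 59.5]
ee_rot: [0.11, 0.994, -0.0, 0.001]
wrist_force: [-2.6, -0.6, 4.4]
gripper_width: 13.7
gripper_force: 30.0
```

```bash
cat >> plan.py <<'E'
GX,GZ=-68,64.5
TO=np.array([530.9,250.0]);TY=20.6
def tray(lx,ly,z): 
    a=np.radians(TY); return np.array([TO[0]+lx*np.cos(a)-ly*np.sin(a),TO[1]+lx*np.sin(a)+ly*np.cos(a),z])
E
python3 - <<'E'
from plan import *
r=pose(-12.6);s=observe();p=s["eef_pos"]
rt=pose(TY); t=tcp_of(tray(-65,0,75),rt);print(t)
rows([((p[0]-10,p[1]+5,125),r,2),(t,rt,0)])
E
```

```text
[406.40408175 203.20506076 134.5       ]
{"x": 0.13, "y": 0.03, "z": -0.82, "rx": -0.00, "ry": 0.01, "rz": -0.01}, {"x": 0.13, "y": 0.03, "z": -0.82, "rx": -0.00, "ry": 0.01, "rz": -0.01}, | wp
{"x": 0.35, "y": 0.52, "z": -0.03, "rx": 0.00, "ry": -0.00, "rz": -0.91}, {"x": 0.31, "y": 0.54, "z": -0.03, "rx": 0.00, "ry": -0.00, "rz": -0.91}, {"x": 0.27, "y": 0.56, "z": -0.03, "rx": 0.00, "ry": -0.00, "rz": -0.91},
{"x": 0.23, "y": 0.58, "z": -0.03, "rx": 0.00, "ry": -0.00, "rz": -0.91}, {"x": 0.19, "y": 0.60, "z": -0.03, "rx": 0.00, "ry": -0.00, "rz": -0.91}, {"x": 0.15, "y": 0.61, "z": -0.03, "rx": 0.00, "ry": -0.00, "rz": -0.91}, {"x": 0.10, "y": 0.62, "z": -0.03, "rx": 0.00, "ry": -0.00, "rz": -0.91}, {"x": 0.06, "y": 0.62, "z": -0.03, "rx": 0.00, "ry": -0.00, "rz": -0.91},
| wp
```

>>> {"method": "send_rows", "body": {"steps": [{"x":0,"y":0,"z":-0.4,"rx":0,"ry":0,"rz":0},{"x":0.13,"y":0.03,"z":-0.65,"rx":0,"ry":0,"rz":0},{"x":0.13,"y":0.03,"z":-0.65,"rx":0,"ry":0,"rz":0},{"x":0.35,"y":0.52,"z":-0.03,"rx":0,"ry":0,"rz":-0.91},{"x":0.31,"y":0.54,"z":-0.03,"rx":0,"ry":0,"rz":-0.91}]}}

```text
t: 3.52
eef_pos: [461.3, 63.9, 129.3]
ee_rot: [0.037, 0.999, 0.0, 0.0]
wrist_force: [-0.2, 0.2, -1.8]
gripper_width: 13.8
gripper_force: 30.0
```

>>> {"method": "send_rows", "body": {"steps": [{"x":0.27,"y":0.56,"z":-0.03,"rx":0,"ry":0,"rz":-0.91},{"x":0.23,"y":0.58,"z":-0.03,"rx":0,"ry":0,"rz":-0.91},{"x":0.19,"y":0.6,"z":-0.03,"rx":0,"ry":0,"rz":-0.91},{"x":0.15,"y":0.61,"z":-0.03,"rx":0,"ry":0,"rz":-0.91},{"x":0.1,"y":0.62,"z":-0.03,"rx":0,"ry":0,"rz":-0.91}]}}

```text
t: 4.15
eef_pos: [414.8, 180.5, 135.0]
ee_rot: [-0.145, 0.989, 0.0, -0.0]
wrist_force: [-0.9, -0.1, -1.4]
gripper_width: 14.0
gripper_force: 30.0
```

>>> {"method": "send_rows", "body": {"steps": [{"x":0.06,"y":0.62,"z":-0.03,"rx":0,"ry":0,"rz":-0.91},{"x":0,"y":0,"z":0,"rx":0,"ry":0,"rz":0},{"x":0,"y":0,"z":0,"rx":0,"ry":0,"rz":0}]}}

```text
t: 4.53
eef_pos: [406.2, 202.5, 136.1]
ee_rot: [-0.179, 0.984, -0.0, -0.0]
wrist_force: [-0.0, -0.3, -2.0]
gripper_width: 13.7
gripper_force: 30.0
```

Run:
```python
from plan import *
s=observe();print(s["t"],s["eef_pos"],R.from_quat(s["ee_rot"]).as_matrix().round(3).tolist(),s["gripper_width"])
for n in("top","scene"):
    p,d=read_camera(n);P=cloud(n,d);np.savez(f"{n}1.npz",p=p,d=d)
    x,y,z=P[...,0],P[...,1],P[...,2];h=cv2.cvtColor(p,cv2.COLOR_RGB2HSV).astype(int)
    m=(z>55)&(z<90)&(x>400)&(x<580)&(y>130)&(y<300)&(h[...,1]<70)&(h[...,2]>110)
    q=P[m];print(n,m.sum(),cv2.minAreaRect(q[:,:2].astype(np.float32)) if m.sum() else 0)
    if m.sum(): 
        A=np.c_[q[:,:2]-q[:,:2].mean(0),np.ones(len(q))];co=np.linalg.lstsq(A,q[:,2],rcond=None)[0];print("plane",co,"local extents along x")
        a=np.radians(TY);lx=(q[:,:2]-TO)@[np.cos(a),np.sin(a)];ly=(q[:,:2]-TO)@[-np.sin(a),np.cos(a)];print(np.percentile(lx,[1,99]),np.percentile(ly,[1,99]))
p=np.load("scene1.npz")["p"][150:290,200:400]
cv2.imwrite("pics/s2.png",cv2.resize(cv2.cvtColor(p,cv2.COLOR_RGB2BGR),None,fx=4,fy=4,interpolation=cv2.INTER_CUBIC))
```

```text
4.525 [406.19875622 202.50667389 136.12776622] [[-0.936, -0.353, -0.0], [-0.353, 0.936, -0.001], [0.0, -0.001, -1.0]] 13.685897710049382
top 139 ((484.0010681152344, 223.1383056640625), (66.88543701171875, 79.02825164794922), 20.89098358154297)
plane [ 2.27912256e-02 -1.90539360e-03  7.96797009e+01] local extents along x
[-85.38763617 -20.14162525] [-47.63413877  23.78055664]
scene 877 ((472.6524963378906, 226.25509643554688), (92.70429992675781, 96.53367614746094), 21.232290267944336)
plane [-6.78726720e-03  1.98410712e-03  8.08176077e+01] local extents along x
[-108.11916803  -18.59501374] [-48.23824751  45.41724525]
```

View pics/s2.png

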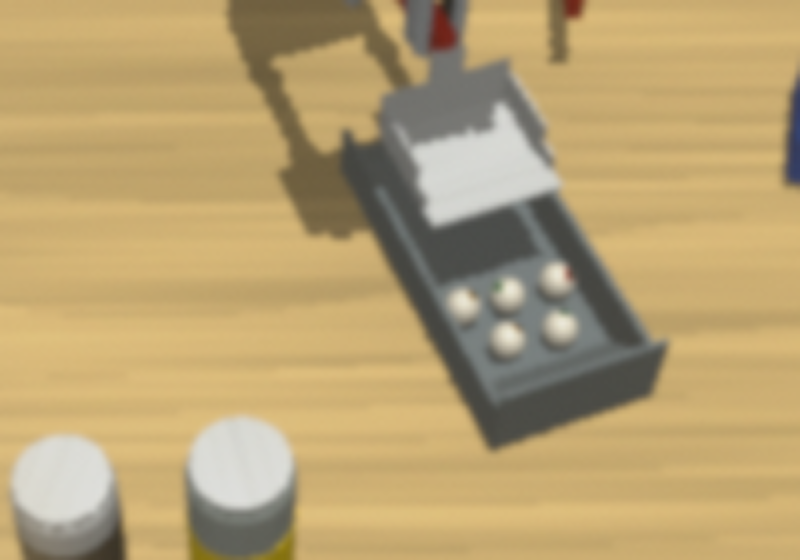

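The scoop is held level over the tray, with its lip near (490,205) in the crop, and the five eyes are ahead of it at (460–560, 280–340). Lowering it onto the tray floor with a slight nose-down pitch.

>>> {"method": "send_rows", "body": {"steps": [{"x":0,"y":0.03,"z":0.5,"rx":0,"ry":0.33,"rz":0},{"x":0,"y":0,"z":0.5,"rx":0,"ry":0,"rz":0},{"x":0,"y":0,"z":0.4,"rx":0,"ry":0,"rz":0},{"x":0,"y":0,"z":0.2,"rx":0,"ry":0,"rz":0},{"x":0,"y":0,"z":0,"rx":0,"ry":0,"rz":0}]}}

```text
t: 5.25
eef_pos: [404.3, 203.4, 71.3]
ee_rot: [-0.179, 0.984, -0.003, -0.014]
wrist_force: [0.4, -0.0, -2.5]
gripper_width: 14.1
gripper_force: 30.0
```

>>> {"method": "send_rows", "body": {"steps": [{"x":0,"y":0,"z":0.05,"rx":0,"ry":0,"rz":0},{"x":0,"y":0,"z":0,"rx":0,"ry":0,"rz":0}]}}

```text
t: 5.5
eef_pos: [405.0, 203.8, 70.6]
ee_rot: [-0.18, 0.984, -0.002, -0.013]
wrist_force: [-0.1, -0.5, -1.2]
gripper_width: 13.6
gripper_force: 30.0
```

>>> {"method": "send_rows", "body": {"steps": [{"x":0,"y":0,"z":0.04,"rx":0,"ry":0,"rz":0},{"x":0,"y":0,"z":0,"rx":0,"ry":0,"rz":0}]}}

```text
t: 5.75
eef_pos: [404.6, 203.7, 68.8]
ee_rot: [-0.18, 0.984, -0.002, -0.013]
wrist_force: [-0.1, 0.2, -1.7]
gripper_width: 13.7
gripper_force: 30.0
```

>>> {"method": "send_rows", "body": {"steps": [{"x":0,"y":0,"z":0.04,"rx":0,"ry":0,"rz":0},{"x":0,"y":0,"z":0,"rx":0,"ry":0,"rz":0}]}}

```text
t: 6.0
eef_pos: [404.5, 203.6, 67.4]
ee_rot: [-0.18, 0.984, -0.002, -0.013]
wrist_force: [-2.3, -0.0, 3.0]
gripper_width: 13.7
gripper_force: 30.0
```

>>> {"method": "send_rows", "body": {"steps": [{"x":-0.5,"y":0,"z":-0.015,"rx":0,"ry":0,"rz":0},{"x":-0.5,"y":0,"z":-0.015,"rx":0,"ry":0,"rz":0},{"x":-0.5,"y":0,"z":-0.015,"rx":0,"ry":0,"rz":0},{"x":-0.5,"y":0,"z":-0.015,"rx":0,"ry":0,"rz":0},{"x":-0.1,"y":0,"z":0,"rx":0,"ry":0,"rz":0}]}}

```text
t: 6.62
eef_pos: [484.2, 233.7, 66.9]
ee_rot: [-0.18, 0.984, -0.002, -0.013]
wrist_force: [-1.6, -1.0, 1.0]
gripper_width: 14.0
gripper_force: 30.0
```

```bash
cat > look.py <<'E'
from plan import *
import sys
s=observe();a=np.radians(TY);d=s["eef_pos"][:2]-TO
print(s["t"],s["eef_pos"].round(1),"tcp tray-local",(d@[np.cos(a),np.sin(a)]).round(1),(d@[-np.sin(a),np.cos(a)]).round(1),s["wrist_force"].round(1))
p,_=read_camera("scene");x0,x1,y0,y1=map(int,sys.argv[2:6])
cv2.imwrite(f"pics/{sys.argv[1]}.png",cv2.resize(cv2.cvtColor(p[y0:y1,x0:x1],cv2.COLOR_RGB2BGR),None,fx=5,fy=5,interpolation=cv2.INTER_CUBIC))
E
python3 look.py s3 270 380 165 270
```

```text
6.625 [484.2 233.7  66.9] tcp tray-local -49.4 1.2 [-1.6 -1.   1. ]
```

View pics/s3.png

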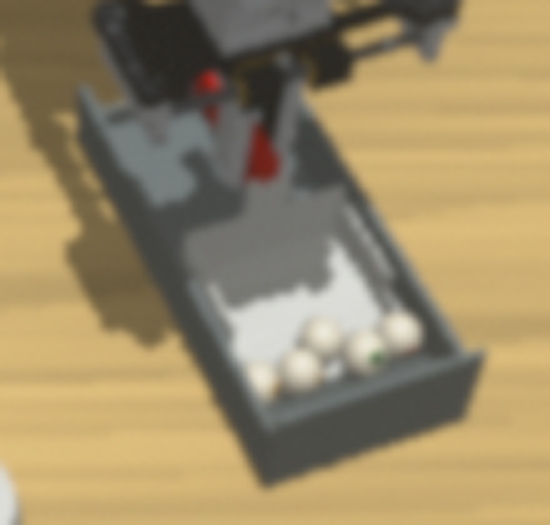

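The crop shows all five eyes at the lip against the ramp: one well inside the pan at (325,335), the rest across the lip. I'll slide up the ramp while tilting the nose up.

```bash
cat >> plan.py <<'E'
def tcp_lip(lip,rot):
    S=rot*R.from_matrix(np.array([[-1,0,0],[0,1,0],[0,0,-1.]])).inv(); return np.array(lip)+S.apply([GX-45,0,GZ-5])
E
python3 - <<'E'
from plan import *
w=[]
for h,th,b in((1,0,62.5),(7,-3.5,63),(14,-7.8,63),(21,-12,63),(28,-16,63)):
    r=pose(TY,th); w.append((tcp_lip(tray(b+h,1.2,5+h),r),r,1))
r=pose(TY,-20); w.append((tcp_lip(tray(88,1.2,50),r),r,1)); w.append((tcp_lip(tray(80,1.2,85),r),r,1));w.append((tcp_lip(tray(70,1.2,125),r),r,1))
rows(w)
E
```

```text
{"x": -0.00, "y": 0.00, "z": 0.04, "rx": -0.00, "ry": -0.32, "rz": 0.02}, | wp
{"x": -0.08, "y": -0.00, "z": 0.03, "rx": 0.00, "ry": -0.76, "rz": 0.00}, | wp
{"x": -0.08, "y": 0.00, "z": 0.05, "rx": 0.00, "ry": -0.94, "rz": -0.00}, | wp
{"x": -0.10, "y": -0.00, "z": 0.06, "rx": -0.00, "ry": -0.92, "rz": -0.00}, | wp
{"x": -0.11, "y": 0.00, "z": 0.07, "rx": 0.00, "ry": -0.87, "rz": -0.00},
| wp
{"x": 0.05, "y": -0.00, "z": -0.23, "rx": -0.00, "ry": -0.87, "rz": -0.00}, | wp
{"x": -0.11, "y": 0.00, "z": -0.89, "rx": 0.00, "ry": -0.00, "rz": 0.00}, | wp
{"x": -0.11, "y": -0.00, "z": -1.03, "rx": 0.00, "ry": 0.00, "rz": 0.00}, | wp
```

>>> {"method": "send_rows", "body": {"steps": [{"x":-0.02,"y":0,"z":0.02,"rx":0,"ry":-0.32,"rz":0},{"x":-0.08,"y":0,"z":0.03,"rx":0,"ry":-0.76,"rz":0},{"x":-0.08,"y":0,"z":0.05,"rx":0,"ry":-0.94,"rz":0},{"x":-0.1,"y":0,"z":0.05,"rx":0,"ry":-0.92,"rz":0},{"x":-0.1,"y":0,"z":0.05,"rx":0,"ry":-0.87,"rz":0}]}}

```text
t: 7.3
eef_pos: [496.1, 238.4, 60.6]
ee_rot: [-0.178, 0.974, 0.025, 0.137]
wrist_force: [-0.5, -0.2, -2.7]
gripper_width: 14.2
gripper_force: 30.0
```

>>> {"method": "send_rows", "body": {"steps": [{"x":0.05,"y":0,"z":-0.2,"rx":0,"ry":-0.87,"rz":0},{"x":0,"y":0,"z":0,"rx":0,"ry":0,"rz":0},{"x":0,"y":0,"z":0,"rx":0,"ry":0,"rz":0}]}}

```text
t: 7.68
eef_pos: [494.2, 237.5, 68.3]
ee_rot: [-0.177, 0.969, 0.031, 0.17]
wrist_force: [0.3, 0.4, -1.6]
gripper_width: 13.9
gripper_force: 30.0
```

```bash
python3 look.py s4 270 380 165 270
```

```text
7.675 [494.2 237.5  68.3] tcp tray-local -38.7 1.2 [ 0.3  0.4 -1.6]
```

View pics/s4.png

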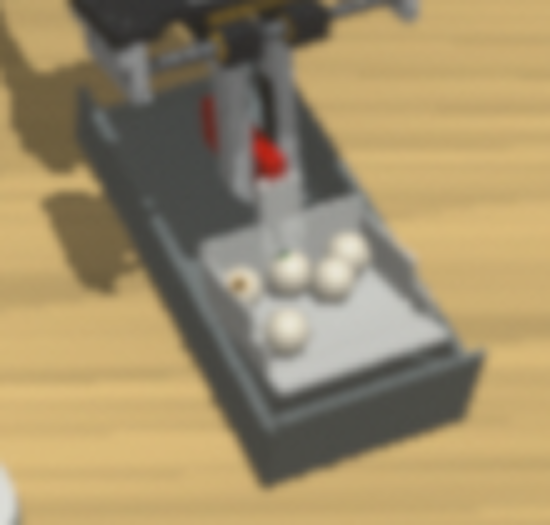

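All five eyes sit in the pan: (243,285), (290,270), (335,275), (350,250) and (287,330). The tray is empty. I'll carry them to the bowl.

```bash
cat >> plan.py <<'E'
BO=np.array([576.5,-274.8]);PY=-25.
def bowl(l,z):
    a=np.radians(PY); return np.array([BO[0]+l*np.cos(a),BO[1]+l*np.sin(a),z])
E
python3 - <<'E'
from plan import *
s=observe();p=s["eef_pos"];r=pose(TY,-20);rb=pose(PY,-20)
rows([(p+[-10,-4,20],r,1),(p+[-25,-10,120],r,4),(tcp_lip(bowl(-45,165),rb),rb,18)])
E
```

```text
{"x": 0.08, "y": -0.01, "z": -0.56, "rx": 0.01, "ry": -0.01, "rz": 0.02}, | wp
{"x": -0.12, "y": -0.00, "z": -0.62, "rx": 0.00, "ry": 0.00, "rz": 0.00}, {"x": -0.12, "y": -0.00, "z": -0.62, "rx": -0.00, "ry": 0.00, "rz": -0.00}, {"x": -0.12, "y": -0.00, "z": -0.62, "rx": 0.00, "ry": 0.00, "rz": 0.00}, {"x": -0.12, "y": -0.00, "z": -0.62, "rx": 0.00, "ry": 0.00, "rz": 0.00},
| wp
{"x": 0.26, "y": -0.54, "z": -0.09, "rx": 0.19, "ry": 0.00, "rz": 0.52}, {"x": 0.24, "y": -0.55, "z": -0.08, "rx": 0.19, "ry": -0.00, "rz": 0.52}, {"x": 0.21, "y": -0.56, "z": -0.07, "rx": 0.19, "ry": -0.00, "rz": 0.52}, {"x": 0.19, "y": -0.57, "z": -0.06, "rx": 0.19, "ry": -0.00, "rz": 0.52}, {"x": 0.17, "y": -0.58, "z": -0.05, "rx": 0.19, "ry": -0.00, "rz": 0.52},
{"x": 0.14, "y": -0.58, "z": -0.04, "rx": 0.19, "ry": -0.00, "rz": 0.52}, {"x": 0.12, "y": -0.59, "z": -0.03, "rx": 0.19, "ry": 0.00, "rz": 0.52}, {"x": 0.09, "y": -0.59, "z": -0.03, "rx": 0.19, "ry": 0.00, "rz": 0.52}, {"x": 0.07, "y": -0.60, "z": -0.02, "rx": 0.19, "ry": 0.00, "rz": 0.52}, {"x": 0.04, "y": -0.60, "z": -0.01, "rx": 0.19, "ry": 0.00, "rz": 0.52},
{"x": 0.02, "y": -0.60, "z": 0.00, "rx": 0.19, "ry": -0.00, "rz": 0.52}, {"x": -0.00, "y": -0.60, "z": 0.01, "rx": 0.19, "ry": 0.00, "rz": 0.52}, {"x": -0.03, "y": -0.60, "z": 0.02, "rx": 0.19, "ry": -0.00, "rz": 0.52}, {"x": -0.05, "y": -0.60, "z": 0.03, "rx": 0.19, "ry": 0.00, "rz": 0.52}, {"x": -0.08, "y": -0.59, "z": 0.04, "rx": 0.19, "ry": -0.00, "rz": 0.52},
{"x": -0.10, "y": -0.59, "z": 0.05, "rx": 0.19, "ry": 0.00, "rz": 0.52}, {"x": -0.13, "y": -0.58, "z": 0.06, "rx": 0.19, "ry": 0.00, "rz": 0.52}, {"x": -0.15, "y": -0.58, "z": 0.06, "rx": 0.19, "ry": -0.00, "rz": 0.52}, | wp
```

>>> {"method": "send_rows", "body": {"steps": [{"x":0.08,"y":0,"z":-0.4,"rx":0,"ry":0,"rz":0},{"x":-0.12,"y":0,"z":-0.66,"rx":0,"ry":0,"rz":0},{"x":-0.12,"y":0,"z":-0.66,"rx":0,"ry":0,"rz":0},{"x":-0.12,"y":0,"z":-0.66,"rx":0,"ry":0,"rz":0},{"x":-0.12,"y":0,"z":-0.66,"rx":0,"ry":0,"rz":0}]}}

```text
t: 8.35
eef_pos: [469.1, 228.1, 189.5]
ee_rot: [-0.177, 0.969, 0.031, 0.171]
wrist_force: [0.5, -0.7, -2.2]
gripper_width: 13.8
gripper_force: 30.0
```

>>> {"method": "send_rows", "body": {"steps": [{"x":0.13,"y":-0.27,"z":-0.05,"rx":0.1,"ry":0,"rz":0.26},{"x":0.13,"y":-0.27,"z":-0.05,"rx":0.1,"ry":0,"rz":0.26},{"x":0.24,"y":-0.55,"z":-0.08,"rx":0.19,"ry":0,"rz":0.52},{"x":0.21,"y":-0.56,"z":-0.07,"rx":0.19,"ry":0,"rz":0.52},{"x":0.19,"y":-0.57,"z":-0.06,"rx":0.19,"ry":0,"rz":0.52}]}}

```text
t: 8.98
eef_pos: [457.0, 130.5, 185.3]
ee_rot: [-0.089, 0.981, 0.015, 0.171]
wrist_force: [0.4, -0.4, -2.6]
gripper_width: 14.2
gripper_force: 30.0
```

>>> {"method": "send_rows", "body": {"steps": [{"x":0.17,"y":-0.58,"z":-0.05,"rx":0.19,"ry":0,"rz":0.52},{"x":0.14,"y":-0.58,"z":-0.04,"rx":0.19,"ry":0,"rz":0.52},{"x":0.12,"y":-0.59,"z":-0.03,"rx":0.19,"ry":0,"rz":0.52},{"x":0.09,"y":-0.59,"z":-0.03,"rx":0.19,"ry":0,"rz":0.52},{"x":0.07,"y":-0.6,"z":-0.02,"rx":0.19,"ry":0,"rz":0.52}]}}

```text
t: 9.6
eef_pos: [443.7, 11.2, 183.9]
ee_rot: [0.02, 0.985, -0.004, 0.172]
wrist_force: [0.3, -1.2, -2.5]
gripper_width: 13.5
gripper_force: 30.0
```

>>> {"method": "send_rows", "body": {"steps": [{"x":0.04,"y":-0.6,"z":-0.01,"rx":0.19,"ry":0,"rz":0.52},{"x":0.02,"y":-0.6,"z":0,"rx":0.19,"ry":0,"rz":0.52},{"x":0,"y":-0.6,"z":0.01,"rx":0.19,"ry":0,"rz":0.52},{"x":-0.03,"y":-0.6,"z":0.02,"rx":0.19,"ry":0,"rz":0.52},{"x":-0.05,"y":-0.6,"z":0.03,"rx":0.19,"ry":0,"rz":0.52}]}}

```text
t: 10.22
eef_pos: [429.9, -107.8, 182.5]
ee_rot: [0.128, 0.977, -0.023, 0.17]
wrist_force: [0.1, 0.1, -2.1]
gripper_width: 13.6
gripper_force: 30.0
```

>>> {"method": "send_rows", "body": {"steps": [{"x":-0.08,"y":-0.59,"z":0.04,"rx":0.19,"ry":0,"rz":0.52},{"x":-0.1,"y":-0.59,"z":0.05,"rx":0.19,"ry":0,"rz":0.52},{"x":-0.13,"y":-0.58,"z":0.06,"rx":0.19,"ry":0,"rz":0.52},{"x":-0.07,"y":-0.29,"z":0.03,"rx":0.1,"ry":0,"rz":0.26},{"x":-0.07,"y":-0.29,"z":0.03,"rx":0.1,"ry":0,"rz":0.26}]}}

```text
t: 10.85
eef_pos: [419.3, -202.2, 181.8]
ee_rot: [0.214, 0.961, -0.039, 0.168]
wrist_force: [0.2, 0.1, -2.2]
gripper_width: 13.6
gripper_force: 30.0
```

```bash
python3 look.py s5 75 195 130 250
python3 - <<'E'
from plan import *
rows([(tcp_lip(bowl(-45,165),pose(PY,-20)),pose(PY,-20),1)])
w=[]
for th,z in((-16,160),(-12,156),(-8,150),(-4,145),(0,140),(4.4,135),(8.8,130),(13,126),(17,122),(21,118),(25,114),(29,112),(33,111)):
    r=pose(PY,th);w.append((tcp_lip(bowl(-45,z),r),r,1))
rows(w,(tcp_lip(bowl(-45,165),pose(PY,-20)),pose(PY,-20)))
E
```

```text
10.85 [ 419.3 -202.2  181.8] tcp tray-local -263.6 -384.0 [ 0.2  0.1 -2.2]
{"x": -0.02, "y": 0.04, "z": 0.00, "rx": -0.05, "ry": -0.01, "rz": -0.01}, | wp
{"x": -0.07, "y": -0.00, "z": -0.08, "rx": 0.00, "ry": 0.87, "rz": -0.00}, | wp
{"x": -0.08, "y": 0.00, "z": -0.10, "rx": -0.00, "ry": 0.87, "rz": 0.00}, | wp
{"x": -0.08, "y": -0.00, "z": -0.05, "rx": -0.00, "ry": 0.87, "rz": 0.00}, | wp
{"x": -0.09, "y": -0.00, "z": -0.07, "rx": 0.00, "ry": 0.87, "rz": 0.00}, | wp
{"x": -0.10, "y": 0.00, "z": -0.07, "rx": 0.00, "ry": 0.87, "rz": -0.00},
| wp
{"x": -0.12, "y": -0.00, "z": -0.09, "rx": -0.00, "ry": 0.96, "rz": 0.00}, | wp
{"x": -0.13, "y": 0.00, "z": -0.09, "rx": 0.00, "ry": 0.96, "rz": 0.00}, | wp
{"x": -0.13, "y": -0.00, "z": -0.10, "rx": -0.00, "ry": 0.92, "rz": -0.00}, | wp
{"x": -0.13, "y": 0.00, "z": -0.10, "rx": 0.00, "ry": 0.87, "rz": 0.00}, | wp
{"x": -0.14, "y": -0.00, "z": -0.10, "rx": -0.00, "ry": 0.87, "rz": -0.00},
| wp
{"x": -0.15, "y": -0.00, "z": -0.10, "rx": -0.00, "ry": 0.87, "rz": 0.00}, | wp
{"x": -0.13, "y": 0.00, "z": -0.15, "rx": 0.00, "ry": 0.87, "rz": 0.00}, | wp
{"x": -0.12, "y": 0.00, "z": -0.17, "rx": -0.00, "ry": 0.87, "rz": 0.00}, | wp
```

View pics/s5.png

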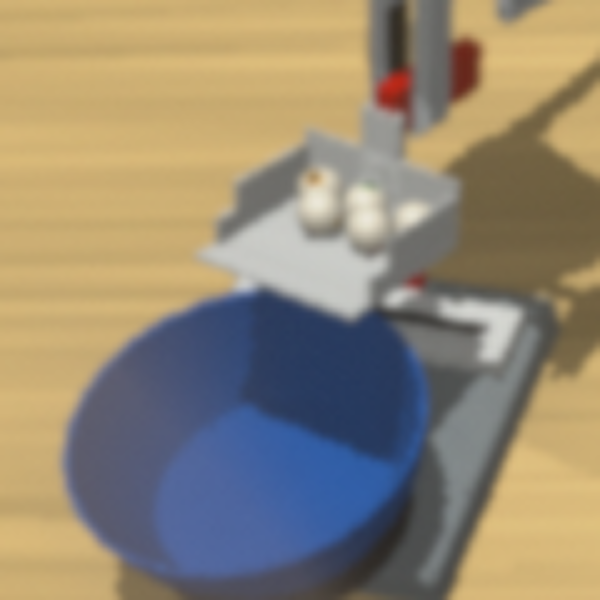

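All five eyes are in the pan, at (320,200) to (410,215), with the lip over the near part of the bowl. Pouring.

>>> {"method": "send_rows", "body": {"steps": [{"x":-0.1,"y":0.02,"z":-0.08,"rx":-0.02,"ry":0.87,"rz":0},{"x":-0.1,"y":0.02,"z":-0.08,"rx":-0.02,"ry":0.87,"rz":0},{"x":-0.1,"y":0,"z":-0.06,"rx":0,"ry":0.87,"rz":0},{"x":-0.1,"y":0,"z":-0.07,"rx":0,"ry":0.87,"rz":0},{"x":-0.1,"y":0,"z":-0.07,"rx":0,"ry":0.87,"rz":0}]}}

```text
t: 11.52
eef_pos: [436.2, -207.2, 201.0]
ee_rot: [0.216, 0.976, 0.0, -0.0]
wrist_force: [0.0, 0.2, -1.8]
gripper_width: 14.0
gripper_force: 30.0
```

>>> {"method": "send_rows", "body": {"steps": [{"x":-0.12,"y":0,"z":-0.09,"rx":0,"ry":0.96,"rz":0},{"x":-0.13,"y":0,"z":-0.09,"rx":0,"ry":0.96,"rz":0},{"x":-0.13,"y":0,"z":-0.1,"rx":0,"ry":0.92,"rz":0},{"x":-0.13,"y":0,"z":-0.1,"rx":0,"ry":0.87,"rz":0},{"x":-0.14,"y":0,"z":-0.1,"rx":0,"ry":0.87,"rz":0}]}}

```text
t: 12.15
eef_pos: [462.7, -219.5, 215.6]
ee_rot: [0.212, 0.96, 0.039, -0.177]
wrist_force: [-0.2, 0.2, -2.1]
gripper_width: 13.8
gripper_force: 30.0
```

>>> {"method": "send_rows", "body": {"steps": [{"x":-0.15,"y":0,"z":-0.1,"rx":0,"ry":0.87,"rz":0},{"x":-0.13,"y":0,"z":-0.15,"rx":0,"ry":0.87,"rz":0},{"x":-0.12,"y":0,"z":-0.17,"rx":0,"ry":0.87,"rz":0},{"x":0,"y":0,"z":0,"rx":0,"ry":0,"rz":0},{"x":0,"y":0,"z":0,"rx":0,"ry":0,"rz":0}]}}

```text
t: 12.78
eef_pos: [481.3, -228.5, 224.1]
ee_rot: [0.207, 0.937, 0.061, -0.276]
wrist_force: [0.0, -0.0, -1.8]
gripper_width: 13.7
gripper_force: 30.0
```

```bash
python3 look.py s6 75 195 130 250
```

```text
12.775 [ 481.3 -228.5  224.1] tcp tray-local -214.8 -430.4 [ 0.  -0.  -1.8]
```

View pics/s6.png

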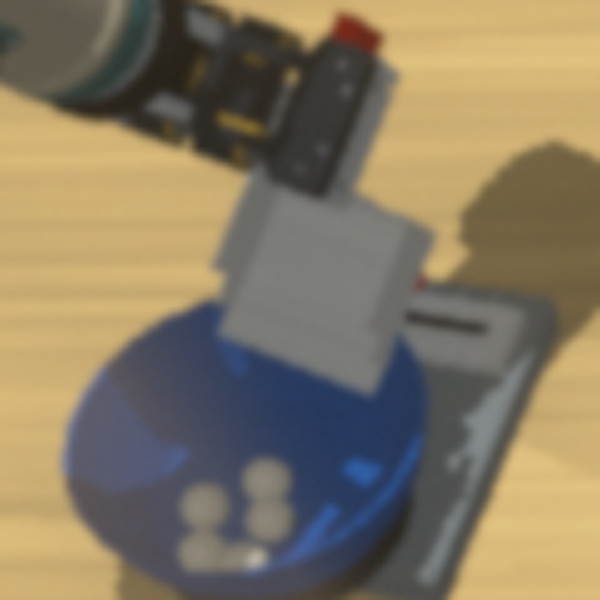

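All five eyes are in the bowl: (205,505), (265,480), (268,520), (205,552) and (245,558). The scoop is tipped and empty. I'll put it back on its free spot.

Run:
```python
from plan import *
s=observe();p=s["eef_pos"]
r=pose(-12.6);rm=pose(-25,20)
rows([(p+[-20,25,25],rm,3),((490,12,125),r,7),((490,12,65),r,2)])
print(s["qpos"].round(2))
```

```text
{"x": 0.31, "y": 0.12, "z": -0.05, "rx": -0.00, "ry": -0.93, "rz": 0.00}, {"x": 0.31, "y": 0.12, "z": -0.07, "rx": -0.00, "ry": -0.93, "rz": 0.00}, {"x": 0.30, "y": 0.12, "z": -0.09, "rx": -0.00, "ry": -0.93, "rz": 0.00}, | wp
{"x": 0.07, "y": 0.74, "z": 0.50, "rx": 0.07, "ry": -0.62, "rz": -0.38}, {"x": 0.07, "y": 0.75, "z": 0.49, "rx": 0.07, "ry": -0.62, "rz": -0.38},
{"x": 0.07, "y": 0.75, "z": 0.48, "rx": 0.07, "ry": -0.62, "rz": -0.38}, {"x": 0.07, "y": 0.75, "z": 0.47, "rx": 0.07, "ry": -0.62, "rz": -0.38}, {"x": 0.07, "y": 0.76, "z": 0.47, "rx": 0.07, "ry": -0.62, "rz": -0.38}, {"x": 0.07, "y": 0.76, "z": 0.46, "rx": 0.07, "ry": -0.62, "rz": -0.38}, {"x": 0.07, "y": 0.77, "z": 0.45, "rx": 0.07, "ry": -0.62, "rz": -0.38},
| wp
{"x": 0.00, "y": 0.00, "z": 0.75, "rx": -0.00, "ry": 0.00, "rz": 0.00}, {"x": 0.00, "y": 0.00, "z": 0.75, "rx": -0.00, "ry": 0.00, "rz": 0.00}, | wp
[-0.54  0.55  1.2  -0.06  1.97 -1.68]
```

Run:
```python
from plan import *
s=observe();p=s["eef_pos"]
rows([(p+[-20,25,25],pose(-25,20),3),((475,-70,235),pose(-18,6),4),((490,12,125),pose(-12.6),3),((490,12,65),pose(-12.6),2)])
```

```text
{"x": 0.31, "y": 0.12, "z": -0.05, "rx": -0.00, "ry": -0.93, "rz": 0.00}, {"x": 0.31, "y": 0.12, "z": -0.07, "rx": -0.00, "ry": -0.93, "rz": 0.00}, {"x": 0.30, "y": 0.12, "z": -0.09, "rx": -0.00, "ry": -0.93, "rz": 0.00}, | wp
{"x": 0.23, "y": 0.79, "z": 0.18, "rx": 0.09, "ry": -0.76, "rz": -0.37}, {"x": 0.21, "y": 0.80, "z": 0.16, "rx": 0.09, "ry": -0.76, "rz": -0.37},
{"x": 0.20, "y": 0.81, "z": 0.14, "rx": 0.09, "ry": -0.76, "rz": -0.37}, {"x": 0.18, "y": 0.81, "z": 0.12, "rx": 0.09, "ry": -0.76, "rz": -0.37}, | wp
{"x": -0.00, "y": 0.69, "z": 0.92, "rx": 0.02, "ry": -0.44, "rz": -0.39}, {"x": 0.01, "y": 0.69, "z": 0.92, "rx": 0.02, "ry": -0.44, "rz": -0.39}, {"x": 0.02, "y": 0.69, "z": 0.92, "rx": 0.02, "ry": -0.44, "rz": -0.39},
| wp
{"x": -0.00, "y": -0.00, "z": 0.75, "rx": 0.00, "ry": -0.00, "rz": 0.00}, {"x": -0.00, "y": -0.00, "z": 0.75, "rx": 0.00, "ry": -0.00, "rz": -0.00}, | wp
```

>>> {"method": "send_rows", "body": {"steps": [{"x":0.31,"y":0.12,"z":-0.05,"rx":0,"ry":-0.93,"rz":0},{"x":0.31,"y":0.12,"z":-0.07,"rx":0,"ry":-0.93,"rz":0},{"x":0.3,"y":0.12,"z":-0.09,"rx":0,"ry":-0.93,"rz":0},{"x":0.23,"y":0.79,"z":0.18,"rx":0.09,"ry":-0.76,"rz":-0.37},{"x":0.21,"y":0.8,"z":0.16,"rx":0.09,"ry":-0.76,"rz":-0.37}]}}

```text
t: 13.45
eef_pos: [467.6, -136.0, 243.2]
ee_rot: [0.185, 0.976, 0.023, -0.11]
wrist_force: [-0.6, 1.1, -1.3]
gripper_width: 13.7
gripper_force: 30.0
```

>>> {"method": "send_rows", "body": {"steps": [{"x":0.2,"y":0.81,"z":0.14,"rx":0.09,"ry":-0.76,"rz":-0.37},{"x":0.18,"y":0.81,"z":0.12,"rx":0.09,"ry":-0.76,"rz":-0.37},{"x":0,"y":0.69,"z":0.92,"rx":0.02,"ry":-0.44,"rz":-0.39},{"x":0.01,"y":0.69,"z":0.92,"rx":0.02,"ry":-0.44,"rz":-0.39},{"x":0.02,"y":0.69,"z":0.92,"rx":0.02,"ry":-0.44,"rz":-0.39}]}}

```text
t: 14.08
eef_pos: [488.7, 12.8, 125.2]
ee_rot: [0.109, 0.994, -0.0, 0.001]
wrist_force: [0.9, 0.4, -2.1]
gripper_width: 13.7
gripper_force: 30.0
```

>>> {"method": "send_rows", "body": {"steps": [{"x":0,"y":0,"z":0.7,"rx":0,"ry":0,"rz":0},{"x":0,"y":0,"z":0.6,"rx":0,"ry":0,"rz":0},{"x":0,"y":0,"z":0,"rx":0,"ry":0,"rz":0},{"x":0,"y":0,"z":0,"rx":0,"ry":0,"rz":0}]}}

```text
t: 14.58
eef_pos: [490.0, 11.5, 74.3]
ee_rot: [0.11, 0.994, -0.0, 0.0]
wrist_force: [-0.6, -0.5, -0.8]
gripper_width: 13.7
gripper_force: 30.0
```

Run:
```python
from plan import *
s=observe();print(s["eef_pos"]);rows([((490,12,62),pose(-12.6),2)])
for n in("top","scene"):
    p,d=read_camera(n);P=cloud(n,d);x,y,z=P[...,0],P[...,1],P[...,2];h=cv2.cvtColor(p,cv2.COLOR_RGB2HSV).astype(int)
    m=(z<25)&(z>3)&(x>500)&(x<620)&(y>-70)&(y<60)&(h[...,1]<60)&(h[...,2]>110);q=P[m]
    q=q[np.abs(q[:,2]-np.median(q[:,2]))<6]
    A=np.c_[q[:,:2]-q[:,:2].mean(0),np.ones(len(q))];print(n,len(q),np.linalg.lstsq(A,q[:,2],rcond=None)[0].round(3))
```

```text
[489.95004878  11.53784933  74.34744733]
{"x": 0.00, "y": 0.01, "z": 0.15, "rx": -0.00, "ry": 0.00, "rz": -0.00}, {"x": 0.00, "y": 0.01, "z": 0.15, "rx": -0.00, "ry": 0.00, "rz": -0.00}, | wp
top 2 [ 1.506  0.099 17.462]
scene 931 [ 1.8000e-02 -0.0000e+00  1.9512e+01]
```

>>> {"method": "send_rows", "body": {"steps": [{"x":0,"y":0,"z":0.17,"rx":0,"ry":0,"rz":0},{"x":0,"y":0,"z":0.12,"rx":0,"ry":0,"rz":0},{"x":0,"y":0,"z":0,"rx":0,"ry":0,"rz":0},{"x":0,"y":0,"z":0,"rx":0,"ry":0,"rz":0}]}}

```text
t: 15.18
eef_pos: [489.7, 11.6, 61.4]
ee_rot: [0.11, 0.994, -0.0, -0.001]
wrist_force: [-0.5, -0.3, -1.8]
gripper_width: 13.8
gripper_force: 30.0
```

>>> {"method": "send_rows", "body": {"steps": [{"x":0,"y":0,"z":0.05,"rx":0,"ry":0,"rz":0},{"x":0,"y":0,"z":0,"rx":0,"ry":0,"rz":0}]}}

```text
t: 15.42
eef_pos: [489.7, 11.6, 59.5]
ee_rot: [0.11, 0.994, -0.0, -0.001]
wrist_force: [-0.0, 0.0, -1.6]
gripper_width: 13.6
gripper_force: 30.0
```

>>> {"method": "send_rows", "body": {"steps": [{"x":0,"y":0,"z":0.04,"rx":0,"ry":0,"rz":0},{"x":0,"y":0,"z":0,"rx":0,"ry":0,"rz":0}]}}

```text
t: 15.68
eef_pos: [489.7, 11.6, 59.3]
ee_rot: [0.11, 0.994, -0.0, -0.001]
wrist_force: [-2.6, -0.2, 10.3]
gripper_width: 13.6
gripper_force: 30.0
```

Contact with the bench at z 59.3. Releasing the handle and retreating.

>>> {"method": "send_rows", "body": {"steps": [{"x":0,"y":0,"z":-0.03,"rx":0,"ry":0,"rz":0},{"x":0,"y":0,"z":0,"rx":0,"ry":0,"rz":0}]}}

```text
t: 15.92
eef_pos: [489.8, 11.6, 59.3]
ee_rot: [0.11, 0.994, -0.0, -0.001]
wrist_force: [-1.5, 1.0, 2.3]
gripper_width: 13.5
gripper_force: 30.0
```

>>> {"method": "send_rows", "body": {"steps": [{"x":0,"y":0,"z":0,"rx":0,"ry":0,"rz":0},{"x":0,"y":0,"z":0,"rx":0,"ry":0,"rz":0},{"x":0,"y":0,"z":0,"rx":0,"ry":0,"rz":0}], "jaw": 0.1}}

```text
t: 16.3
eef_pos: [489.6, 11.6, 58.9]
ee_rot: [0.11, 0.994, -0.0, -0.001]
wrist_force: [0.1, -0.0, 0.3]
gripper_width: 40.4
gripper_force: 0.0
```

>>> {"method": "send_rows", "body": {"steps": [{"x":0,"y":0,"z":-0.4,"rx":0,"ry":0,"rz":0},{"x":0,"y":0,"z":-0.9,"rx":0,"ry":0,"rz":0},{"x":0,"y":0,"z":-0.9,"rx":0,"ry":0,"rz":0},{"x":0,"y":0,"z":-0.9,"rx":0,"ry":0,"rz":0},{"x":0,"y":0,"z":0,"rx":0,"ry":0,"rz":0}]}}

```text
t: 16.92
eef_pos: [491.8, 11.5, 185.7]
ee_rot: [0.11, 0.994, -0.0, 0.002]
wrist_force: [0.5, -1.1, -0.8]
gripper_width: 51.9
gripper_force: 0.0
```

Run:
```python
from plan import *
rows([((400,-270,190),pose(-12.4),0)])
```

```text
{"x": 0.09, "y": -0.92, "z": -0.01, "rx": -0.00, "ry": 0.01, "rz": -0.01}, {"x": 0.09, "y": -0.92, "z": -0.01, "rx": -0.00, "ry": 0.01, "rz": -0.01}, {"x": 0.09, "y": -0.92, "z": -0.01, "rx": -0.00, "ry": 0.01, "rz": -0.01}, {"x": 0.09, "y": -0.92, "z": -0.01, "rx": -0.00, "ry": 0.01, "rz": -0.01}, {"x": 0.09, "y": -0.92, "z": -0.01, "rx": -0.00, "ry": 0.01, "rz": -0.01},
{"x": 0.09, "y": -0.92, "z": -0.01, "rx": -0.00, "ry": 0.01, "rz": -0.01}, {"x": 0.09, "y": -0.92, "z": -0.01, "rx": -0.00, "ry": 0.01, "rz": -0.01}, {"x": 0.09, "y": -0.92, "z": -0.01, "rx": -0.00, "ry": 0.01, "rz": -0.01}, | wp
```

>>> {"method": "send_rows", "body": {"steps": [{"x":-0.04,"y":-0.91,"z":0,"rx":0,"ry":0,"rz":0},{"x":-0.04,"y":-0.91,"z":0,"rx":0,"ry":0,"rz":0},{"x":-0.04,"y":-0.91,"z":0,"rx":0,"ry":0,"rz":0},{"x":-0.04,"y":-0.91,"z":0,"rx":0,"ry":0,"rz":0},{"x":-0.04,"y":-0.91,"z":0,"rx":0,"ry":0,"rz":0}]}}

```text
t: 17.55
eef_pos: [456.8, -168.4, 181.6]
ee_rot: [0.11, 0.994, 0.0, -0.002]
wrist_force: [0.6, 0.1, -0.3]
gripper_width: 51.8
gripper_force: 0.0
```

>>> {"method": "send_rows", "body": {"steps": [{"x":-0.04,"y":-0.91,"z":0,"rx":0,"ry":0,"rz":0},{"x":-0.04,"y":-0.91,"z":0,"rx":0,"ry":0,"rz":0},{"x":-0.04,"y":-0.91,"z":0,"rx":0,"ry":0,"rz":0},{"x":0,"y":0,"z":0,"rx":0,"ry":0,"rz":0},{"x":0,"y":0,"z":0,"rx":0,"ry":0,"rz":0}]}}

```text
t: 18.18
eef_pos: [438.1, -274.3, 182.1]
ee_rot: [0.11, 0.994, 0.001, -0.002]
wrist_force: [-0.6, 0.3, -0.3]
gripper_width: 52.1
gripper_force: 0.0
```

```bash
cat > sl.py <<'E'
from plan import *
s=observe();c=cam("wrist");p,d=read_camera("wrist");P=cloud("wrist",d,c);np.savez("wr.npz",p=p,d=d)
x,y,z=P[...,0],P[...,1],P[...,2];h=cv2.cvtColor(p,cv2.COLOR_RGB2HSV).astype(int)
print(s["t"],s["eef_pos"].round(1))
box=(x>395)&(x<480)&(y>-340)&(y<-160)
def rep(k,m):
    q=P[m]
    if len(q)<5: print(k,len(q));return None
    r=cv2.minAreaRect(q[:,:2].astype(np.float32));print(k,len(q),np.round(r[0],1),np.round(r[1],1),round(r[2],1),q[:,2].mean().round(1));return np.array(r[0])
kn=rep("knob",box&(z>79)&(z<90)&(h[...,2]<110))
po=rep("pointer",box&(z>36)&(z<50)&((h[...,0]<8)|(h[...,0]>172))&(h[...,1]>130))
rep("track",box&(z>38)&(z<50)&(h[...,1]<50)&(h[...,2]>140))
rep("slot",box&(z>36)&(z<50)&(h[...,2]<60))
a=np.radians(-12.4);
if kn is not None and po is not None: print("along y pointer-knob",(po-kn)@[-np.sin(a),np.cos(a)],"x",(po-kn)@[np.cos(a),np.sin(a)])
E
python3 sl.py
```

```text
18.175 [ 438.1 -274.3  182.1]
knob 550 [ 436.5 -290.9] [19.8 26.9] 77.2 84.3
pointer 90 [ 419.6 -227.9] [ 5.  16.2] 78.1 42.4
track 3776 [ 446.4 -247.3] [168.8  39.7] 77.3 44.5
slot 596 [ 447.6 -247.2] [138.6   6.6] 77.5 45.1
along y pointer-knob 57.91366938211026 x -30.126034591671697
```

>>> {"method": "send_rows", "body": {"steps": [{"x":-0.06,"y":-0.39,"z":0,"rx":0,"ry":0,"rz":0},{"x":0,"y":0,"z":0.9,"rx":0,"ry":0,"rz":0},{"x":0,"y":0,"z":0.9,"rx":0,"ry":0,"rz":0},{"x":0,"y":0,"z":0.7,"rx":0,"ry":0,"rz":0},{"x":0,"y":0,"z":0.35,"rx":0,"ry":0,"rz":0}]}}

```text
t: 18.85
eef_pos: [437.0, -290.7, 67.9]
ee_rot: [0.11, 0.994, 0.0, -0.002]
wrist_force: [0.2, -0.3, 0.1]
gripper_width: 51.9
gripper_force: 0.0
```

>>> {"method": "send_rows", "body": {"steps": [{"x":0,"y":0,"z":0,"rx":0,"ry":0,"rz":0},{"x":0,"y":0,"z":0,"rx":0,"ry":0,"rz":0},{"x":0,"y":0,"z":0,"rx":0,"ry":0,"rz":0},{"x":0,"y":0,"z":0,"rx":0,"ry":0,"rz":0}], "jaw": -1}}

```text
t: 19.35
eef_pos: [438.1, -291.4, 70.2]
ee_rot: [0.11, 0.994, -0.001, 0.0]
wrist_force: [0.5, 1.6, 3.1]
gripper_width: 19.8
gripper_force: 30.0
```

>>> {"method": "send_rows", "body": {"steps": [{"x":0,"y":0.36,"z":0,"rx":0,"ry":0,"rz":0},{"x":0,"y":0.36,"z":0,"rx":0,"ry":0,"rz":0},{"x":0,"y":0.36,"z":0,"rx":0,"ry":0,"rz":0},{"x":0,"y":0.36,"z":0,"rx":0,"ry":0,"rz":0},{"x":0,"y":0,"z":0,"rx":0,"ry":0,"rz":0}]}}

```text
t: 19.98
eef_pos: [450.9, -233.1, 70.2]
ee_rot: [0.109, 0.994, 0.0, 0.0]
wrist_force: [0.2, 2.9, 6.2]
gripper_width: 19.9
gripper_force: 30.0
```

>>> {"method": "send_rows", "body": {"steps": [{"x":0,"y":0,"z":0,"rx":0,"ry":0,"rz":0},{"x":0,"y":0,"z":0,"rx":0,"ry":0,"rz":0}]}}

```text
t: 20.23
eef_pos: [450.9, -233.5, 70.2]
ee_rot: [0.11, 0.994, 0.0, 0.0]
wrist_force: [0.5, 1.0, 5.7]
gripper_width: 19.7
gripper_force: 30.0
```

```bash
python3 sl.py
```

```text
20.225 [ 450.9 -233.5   70.2]
knob 1543 [ 449.4 -233.8] [22.7 27.6] 76.0 84.4
pointer 183 [ 419.4 -227.7] [ 4.9 15.8] 77.5 42.9
track 8069 [ 446.7 -247.6] [169.2  40.2] 77.5 44.5
slot 1143 [ 447.2 -247.6] [139.2   7.6] 77.4 45.1
along y pointer-knob -0.444109052686545 x -30.671741162733568
```

>>> {"method": "send_rows", "body": {"steps": [{"x":0,"y":0,"z":0,"rx":0,"ry":0,"rz":0},{"x":0,"y":0,"z":0,"rx":0,"ry":0,"rz":0},{"x":0,"y":0,"z":0,"rx":0,"ry":0,"rz":0}], "jaw": 0.1}}

```text
t: 20.65
eef_pos: [449.8, -234.5, 68.9]
ee_rot: [0.11, 0.994, -0.0, -0.001]
wrist_force: [0.0, -0.6, 0.7]
gripper_width: 46.3
gripper_force: 0.0
```

>>> {"method": "send_rows", "body": {"steps": [{"x":0,"y":0,"z":-0.5,"rx":0,"ry":0,"rz":0},{"x":0,"y":0,"z":-0.9,"rx":0,"ry":0,"rz":0},{"x":0,"y":0,"z":-0.9,"rx":0,"ry":0,"rz":0},{"x":0,"y":0,"z":-0.6,"rx":0,"ry":0,"rz":0},{"x":0,"y":0,"z":0,"rx":0,"ry":0,"rz":0}]}}

```text
t: 21.28
eef_pos: [451.2, -235.5, 186.7]
ee_rot: [0.11, 0.994, -0.001, 0.001]
wrist_force: [-0.6, -0.5, -1.3]
gripper_width: 51.9
gripper_force: 0.0
```

```bash
sed -i 's/-12.4)/-12.5)/' sl.py; python3 sl.py; python3 sl.py|tail -1
python3 - <<'E'
from h import *
p=np.load("wr.npz")["p"];cv2.imwrite("pics/w9.png",cv2.cvtColor(p,cv2.COLOR_RGB2BGR))
for n in("top","scene"):
    p,d=read_camera(n);P=cloud(n,d);np.savez(n+"9.npz",p=p,d=d)
    x,y,z=P[...,0],P[...,1],P[...,2];h=cv2.cvtColor(p,cv2.COLOR_RGB2HSV).astype(int)
    m=(x>500)&(x<620)&(y>-70)&(y<60)&(z>-4)&(z<12)&(h[...,1]<60)&(h[...,2]>110);q=P[m]
    A=np.c_[q[:,:2]-q[:,:2].mean(0),np.ones(len(q))];print(n,"pan",len(q),np.linalg.lstsq(A,q[:,2],rcond=None)[0].round(3),cv2.minAreaRect(q[:,:2].astype(np.float32)))
E
```

```text
21.275 [ 451.2 -235.5  186.7]
knob 537 [ 449.3 -233.9] [19.  27.5] 77.7 84.3
pointer 73 [ 419.1 -227.5] [ 4.4 15.3] 77.3 42.9
track 3555 [ 446.3 -247.9] [169.6  39.8] 77.8 44.5
slot 553 [ 447.1 -247.4] [138.4   6.1] 77.6 45.1
along y pointer-knob -0.2974508854094724 x -30.81920368419273
along y pointer-knob -0.3841002229534123 x -30.981918633719285
top pan 886 [ 6.000e-03 -2.000e-03  2.851e+00] ((561.6693725585938, -4.608707427978516), (100.34202575683594, 86.56158447265625), 78.06556701660156)
scene pan 943 [-0.000e+00  3.000e-03  3.929e+00] ((558.3872680664062, -2.2864456176757812), (96.26551055908203, 93.33099365234375), 76.4483413696289)
```

View pics/w9.png

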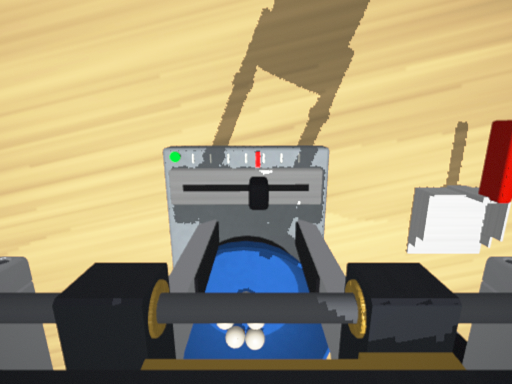

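The view shows the slider knob (258,193) in line with the red pointer (258,158), within 0.4 mm by depth. The eyes are in the bowl, the scoop lies flat, and the gripper touches nothing.

```bash
python3 -c "
from cell import *
print(hand_in())"
```

```text
the job is handed in; nothing more can be done
None
```

I handed the job in at about 21 s: all five eyes are in the blue bowl, the slider is lined up with the red pointer to within about 0.4 mm, and the scoop is lying flat on the bench with its pan floor down.

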